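Make up two tea gift boxes

ROBOT

A 6-joint arm with a two-finger parallel gripper is mounted at the origin on the work surface. World frame = base frame: x ahead of the robot, y to its left, z up, the work surface at z = 0. Lengths are in mm, angles in rad, forces in N, time in s.
With the tool pointing down it reaches from about 275 to 750 mm from the base axis. Payload 10.2 kg.
Tool frame: the origin (TCP) lies midway between the tips of the shut fingers; the grasp point (between the pads) lies 19 mm behind it; z points along the fingers, y is the direction in which the jaws open and shut (so a half turn about z gives the same grasp; the last joint's range is limited). The gripper opens to 85 mm and grips with 20 to 120 N. Pads are 22 mm wide; open, the fingers measure 114 mm over their backs; the gripper's body (76 mm by 85 mm) begins 54 mm behind the grasp point. The pads swing forward as they close: fully open they stand 13 mm farther back than shut.
Start: joints at [0.909, 0.313, 1.498, -0, 1.331, -0.223], TCP at [223.061, 475.263, 231.294] pointing down, gripper open.
Joint ranges: [-2.94, 2.94], [-0.97, 2.17], [0.19, 2.56], [-1.23, 4.37], [0.02, 3.11], [-2.88, 2.88]. Speed limits (rad/s): [2.39, 2.39, 3.01, 3.14, 3.14, 3.14].

INTERFACE

Orientations are given as a unit quaternion [w, x, y, z].
In Python, from rig import ctrl gives the robot as it stands.
- The arm moves only by the tool carry_out, never from a script. Its argument "plan" is a list of rows, each a list of 3 entries, a list of its own where there are three numbers: the finger opening in mm, from 0 to 85.4, then the shift along the tool's x, y, z in mm, then the turn, a rotation vector about the tool's x, y, z in units of 6 degrees (1.0 is 6 degrees). In form: [[grip, [x, y, z], [ax, ay, az]], ...]. A call has 1 to 20 rows; each row shifts and turns the commanded pose from where the row before left it, along the tool's axes as they then stand; what a row does not reach is not made up. A row lasts 1/12 s, in which the tool goes at most 41.7 mm and 7.16 degrees, less where a joint would pass 70% of its speed; a pose out of reach is approached as far as the arm can. A call with a gripper value outside its range is refused whole. The fingers move at their own pace and stop on an object; "grip_force" is the grip in N (left out, the last holds). Time passes only in rows, so rows that do not move let the fingers close. It gives the time, the measured TCP pose, the force and the opening at its end, in the units of the state.
- ctrl.sense(): the state, without advancing time (a new reading comes with each control period).
- ctrl.capture(name): name is "side" or "top" or "wrist"; returns a dict with "color" (384x512x3 uint8, blue, green, red), "range_z" (384x512 float32, mm along the optical axis (not along the pixel's ray), 0 where there is no reading), "fx", "fy", "cx", "cy" (pixels), "dist_coeffs" ([k1, k2, p1, p2, k3] as OpenCV has them; the pictures are not rectified), "cam_to_world" (4x4, takes a point from camera to world coordinates); the wrist camera has in their place "tool_from_camera" (4x4, takes a point from camera to tool coordinates, whose origin is the TCP and whose axes are the flange's). Camera axes: x right, y up, looking along -z (the intrinsics and any distortion apply to the point x, -y, -z); pixel columns grow to the right and rows downward; lengths in mm; the calibration is good to about 2 mm. A picture is of the moment at which its call begins: read the wrist's pose just before it.
- ctrl.finish_job(): hands the job in, once; it reports no verdict.
The state is a dict: "time_s": time; "joints": joint angles; "dq": joint speeds; "tau": joint torques, N m; "eef_pos": TCP position; "ee_rot": TCP orientation; "force": force on the tool from outside, world axes, zero at the start; "wrist_torque": the same for the moment, N m; "grip_width": opening from 0.0 (shut) to 1.0 (fully open).
Only numpy, scipy, OpenCV 4.12 (cv2) and the standard library are available. Lean on these libraries where they do the work, as an engineer would, in place of code of your own. Each camera call takes 0.05 s, during which the arm holds its last target.

TASK

Make up the two gift boxes from the stock on the packing table: the tea brick and the white cup go into the box with two compartments (the brick lying flat in the long one), and the dome of pressed tea, the tall tin and the bamboo tube go into the box with three. Each piece gets a compartment to itself, upright and flat on the box's floor, set down and not dropped. Leave the short tin, the scale and the lidded bowl where they are.

Things in the scene. Friction and masses are not known exactly. Their poses are not given: they have to be found in the camera images.
- box_two: Shallow bare-wood base of a gift box, standing fixed on the table, 215 mm long (along its own y) by 90 mm wide (its x), 16 mm high over all, floor and all walls 5 mm thick, so each compartment is 11 mm deep. One low divider makes two compartments, each 80 mm wide along x: a long one 120 mm long, centred at y = -42.5 mm, for the brick lying along the box, and a square one of 80 by 80 mm, centred at y = +62.5 mm. Origin: centre of its underside, on the table; z up.
- box_three: Shallow bare-wood base of a gift box, standing fixed on the table, 260 mm long (along its own y) by 90 mm wide (its x), 16 mm high over all, floor and all walls 5 mm thick, so each compartment is 11 mm deep. Two low dividers make three equal square compartments of 80 by 80 mm, centred at y = -85, 0 and +85 mm. Origin: centre of its underside, on the table; z up.
- brick: Pressed tea brick wrapped in brown paper with a pale slip on top, lying flat: 95 mm long (its x) by 52 mm wide (its y) by 30 mm high, about 160 g. Origin: centre of its underside; z up.
- cup: White ceramic tasting cup without a handle, open side up, 62 mm across at the rim, 60 mm at 14 mm above its foot, foot 48 mm, 48 mm high, about 110 g. Origin: centre of its underside; z up.
- tuo: Bare dark pressed tea in the shape of a dome (tuo): 64 mm across with upright sides up to 30 mm, rounded above, 47 mm high, about 100 g. Origin: centre of its underside; z up.
- tall_tin: The taller of the two plain round metal tins: 62 mm across the lid, 61 mm below it, 78 mm high, about 120 g. The lid is tight and does not come off. Origin: centre of its underside; z up.
- tube: Upright piece of bamboo cane filled with tea: 46 mm across, 85 mm high, about 110 g. Origin: centre of its underside; z up.
- short_tin: The shorter and wider of the two plain round metal tins, 76 mm across and 34 mm high; it is not wanted and stands loose among the stock. Origin: centre of its underside; z up.
- scale: Flat white kitchen scale with a steel plate, 150 mm (its x) by 190 mm (its y) by 24 mm high, loose, to one side of the work. Origin: centre of its underside; z up.
- gaiwan: White lidded tea bowl on its saucer, all one piece, 104 mm across the saucer, 87 mm high, loose, to the other side of the work. Origin: centre of its underside; z up.

How it is judged:
By the outcome, as a careful person would: the job done as asked, in the order asked, and still so for the second after the job is handed in, with the robot touching nothing.
It also fails if it takes over 131 s, if anything falls off the work surface, if the arm or the gripper's body presses on something with over 40 N, if the wrist force passes 120 N, or if a joint passes its speed limit or range.

## Working session

There is one attempt and no reset: what is moved stays moved. The work goes in short steps, Python scripts to look and compute and a tool call to move; the robot and the scene stay as the last step left them, time stands still between calls to the robot, and variables do not carry over. Pictures are saved under pics/ and viewed, and the job is handed in when it is done.

Besides the shell and the picture viewer there is one more tool, called after ">>>" as name(argument=value, ...) on one line, values as JSON. carry_out: Moves the arm, as the interface text tells. Its arguments: {"type":"object","properties":{"plan":{"type":"array"},"grip_force":{"type":"number"}},"required":["plan"]}

```bash
ls; mkdir -p pics; cat > h.py <<'E'
import numpy as np, cv2
from rig import ctrl
def snap(n,tag):
    c=ctrl.capture(n); cv2.imwrite(f'pics/{tag}.png',c['color']); np.save(f'/tmp/{tag}.npy',c,allow_pickle=True); return c
E
python3 - <<'E'
from h import *
print(ctrl.sense())
for n in('side','top','wrist'):
    c=snap(n,n+'0')
    print(n,{k:(v if k not in('color','range_z') else v.shape) for k,v in c.items()})
E
```

```text
pics
{'time_s': 0.0, 'joints': array([ 9.08606966e-01,  3.13458784e-01,  1.49847187e+00,  2.41782532e-05,
        1.33102749e+00, -2.23431330e-01]), 'dq': array([-1.85519721e-04,  8.85084897e-05, -4.72502793e-04,  5.13105056e-04,
       -3.68420157e-04, -6.06201628e-04]), 'tau': array([ 4.02535661e-04, -4.12267256e+01, -2.59742761e+01, -1.37081743e-04,
        4.16475465e-03,  2.92206562e-05]), 'eef_pos': array([222.87481093, 475.03970992, 230.71750054]), 'ee_rot': array([-3.03151051e-04,  2.17626323e-01,  9.76031924e-01, -6.11862517e-04]), 'force': array([-0.65450233,  0.35733076, -0.0817632 ]), 'wrist_torque': array([-0.00056259, -0.01152666, -0.02751219]), 'grip_width': 0.9996953378091712}
side {'color': (384, 512, 3), 'range_z': (384, 512), 'fx': 349.4091190601206, 'fy': 349.4091190601206, 'cx': 255.6048682086164, 'cy': 195.05187237706363, 'dist_coeffs': array([0.00190392, 0.        , 0.        , 0.        , 0.        ]), 'cam_to_world': array([[ 9.74044254e-01,  1.72867459e-01, -1.46132245e-01,
         3.31093323e+02],
       [-2.25941238e-01,  7.03359563e-01, -6.73970238e-01,

[... 703 characters left out ...]
e+03],
       [ 0.00000000e+00,  0.00000000e+00,  0.00000000e+00,
         1.00000000e+00]])}
wrist {'color': (384, 512, 3), 'range_z': (384, 512), 'fx': 265.5399506212985, 'fy': 265.5399506212985, 'cx': 255.71314165156943, 'cy': 186.63137239160503, 'dist_coeffs': array([-0.03908235,  0.        ,  0.        ,  0.        ,  0.        ]), 'tool_from_camera': array([[-4.00899249e-04,  9.45922066e-01,  3.24393718e-01,
         8.38497658e+01],
       [ 9.99999888e-01,  4.60269502e-04, -1.06290202e-04,
        -2.95094736e-01],
       [-2.49850782e-04,  3.24393639e-01, -9.45922145e-01,
        -1.42586695e+02],
       [ 0.00000000e+00,  0.00000000e+00,  0.00000000e+00,
         1.00000000e+00]])}
```

View pics/side0.png

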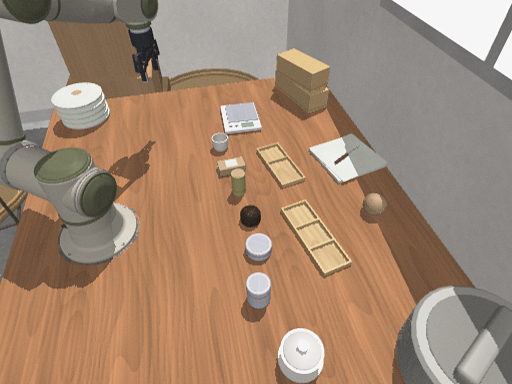

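View pics/top0.png

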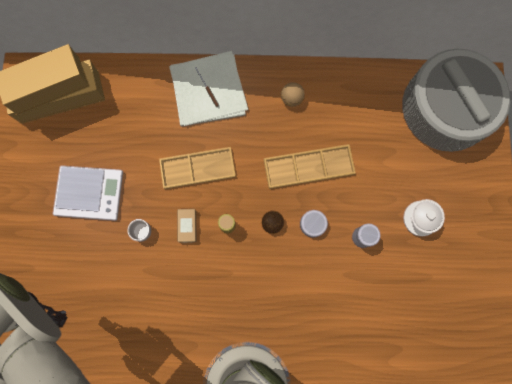

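View pics/wrist0.png

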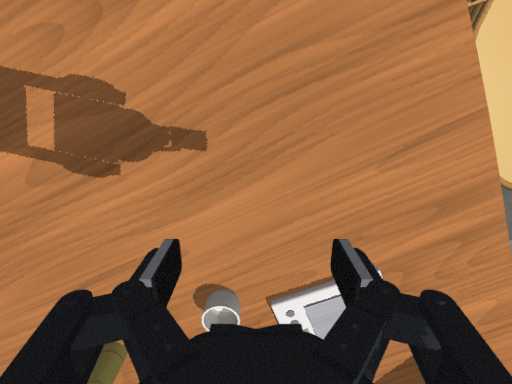

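Top view: cup (139,231), brick (187,226), tube (228,224), tuo (273,223), short tin (314,224), tall tin (368,236), box_two (198,168), box_three (310,166). All are unobstructed. The side view shows the same layout. Next I measure.

```bash
cat >> h.py <<'E'
def rays(c,uv,T=None):
    K=np.array([[c['fx'],0,c['cx']],[0,c['fy'],c['cy']],[0,0,1]])
    p=cv2.undistortPoints(np.asarray(uv,float).reshape(-1,1,2),K,c['dist_coeffs']).reshape(-1,2)
    return np.c_[p[:,0],-p[:,1],-np.ones(len(p))]
def cloud(c,T):
    h,w=c['range_z'].shape
    uu,vv=np.meshgrid(np.arange(w),np.arange(h))
    r=rays(c,np.c_[uu.ravel(),vv.ravel()])*c['range_z'].reshape(-1,1)
    return (r@T[:3,:3].T+T[:3,3]).reshape(h,w,3)
def onplane(c,uv,z,T=None):
    T=c['cam_to_world'] if T is None else T
    d=rays(c,uv)@T[:3,:3].T; o=T[:3,3]
    return o+d*((z-o[2])/d[:,2])[:,None]
def circ(xy):
    A=np.c_[2*xy,np.ones(len(xy))]; s=np.linalg.lstsq(A,(xy**2).sum(1),rcond=None)[0]
    return s[:2],np.sqrt(s[2]+s[:2]@s[:2])
def rotq(q):
    from scipy.spatial.transform import Rotation as R
    return R.from_quat([q[1],q[2],q[3],q[0]]).as_matrix()
def wristT(s,c):
    T=np.eye(4);T[:3,:3]=rotq(s['ee_rot']);T[:3,3]=s['eef_pos'];return T@c['tool_from_camera']
E
python3 - <<'E'
from h import *
c=np.load('/tmp/top0.npy',allow_pickle=True).item()
P=cloud(c,c['cam_to_world'])
Z=P[...,2]; 
m=(c['range_z']>0)
for uv in [(250,280),(300,260),(150,260),(330,190),(240,190)]: print(uv,P[uv[1],uv[0]].round(1))
m=((Z>8)&m&(P[...,0]>200)).astype(np.uint8)
n,l,st,ce=cv2.connectedComponentsWithStats(m)
for i in range(1,n):
    if st[i,4]<60: continue
    q=P[l==i]; print(i,ce[i].round(),st[i,4],q.min(0).round(),q.max(0).round(),np.median(q,0).round(1))
v=np.clip(Z*2.5,0,255).astype(np.uint8); cv2.imwrite('pics/z.png',cv2.resize(v,None,fx=1.5,fy=1.5))
E
```

```text
(250, 280) [295.6  -4.4  -5. ]
(300, 260) [ 355.8 -148.2   -3.5]
(150, 260) [3.461e+02 2.863e+02 2.000e-01]
(330, 190) [ 563.  -235.7    4.7]
(240, 190) [ 5.583e+02  3.080e+01 -5.000e-01]
3 [487.   1.] 140 [1195. -839.    8.] [1207. -636.   28.] [1201.7 -763.2   14.1]
4 [49. 85.] 5432 [747. 455.   8.] [932. 720. 178.] [822.7 574.9 159.5]
5 [456. 100.] 8404 [ 690. -738.    8.] [ 972. -457.  160.] [ 807.6 -574.6  126.1]
6 [208.  89.] 3975 [751.  15.   8.] [998. 261.  32.] [869.3 135.3  12.8]
19 [293.  94.] 457 [ 813. -156.   14.] [883. -86.  65.] [ 839.9 -119.9   52.2]
39 [310. 165.] 636 [ 566. -307.    8.] [701. -38.  23.] [ 635.  -175.9   14.3]
40 [195. 167.] 503 [559.  46.   8.] [686. 274.  22.] [620.1 174.9  14.4]
138 [ 88. 193.] 3130 [461. 383.   8.] [617. 577.  32.] [536.2 476.7  21.1]
239 [424. 217.] 1126 [ 433. -550.    8.] [ 534. -449.   92.] [ 479.9 -490.8   65.8]
243 [186. 225.] 609 [401. 154.   8.] [494. 216.  36.] [447.5 181.2  28.8]
245 [273. 221.] 397 [432. -95.  11.] [496. -35.  54.] [461.5 -65.6  41.6]
246 [314. 223.] 571 [ 424. -223.    8.] [ 498. -146.   41.] [ 460.3 -183.5   33.3]
247 [227. 223.] 263 [430.  41.  12.] [474.  87.  91.] [449.1  62.9  83.7]
249 [138. 229.] 230 [399. 284.   8.] [459. 347.  53.] [431.2 326.8  36.1]
250 [366. 235.] 501 [ 397. -359.    8.] [ 458. -297.   84.] [ 424.2 -321.8   76.3]
270 [ 25. 308.] 2251 [200. 345. 243.] [296. 513. 552.] [229.5 409.2 508.6]
```

View pics/z.png

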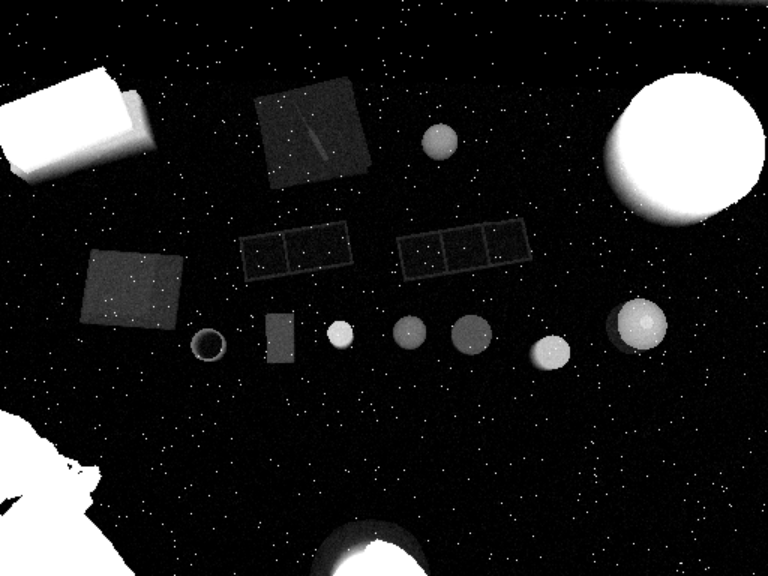

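```bash
python3 - <<'E'
from h import *
c=np.load('/tmp/top0.npy',allow_pickle=True).item()
T=c['cam_to_world']
r=cv2.medianBlur(c['range_z'],3); c['range_z']=r
Z=cloud(c,T)[...,2]
def ct(x0,y0,x1,y1,lo,hi):
    m=np.zeros(Z.shape,np.uint8); s=(slice(y0,y1),slice(x0,x1)); m[s]=((Z[s]>lo)&(Z[s]<hi))
    cs,_=cv2.findContours(m,cv2.RETR_EXTERNAL,cv2.CHAIN_APPROX_NONE); k=max(cs,key=cv2.contourArea); return k.reshape(-1,2)
for n,(b,lo,hi,z) in dict(cup=((120,210,158,250),42,60,48),tube=((210,205,245,245),76,95,85),
   short=((295,205,335,245),25,45,34),tall=((350,215,390,255),70,90,78),tuo=((255,205,292,242),8,60,None)).items():
    k=ct(*b,lo,hi)
    if z: p=onplane(c,k,z)[:,:2]; (q,R)=circ(p); print(n,q.round(1),R.round(1),len(k))
    else:
        for zz in (15,30): p=onplane(c,k,zz)[:,:2]; print(n,zz,circ(p),cv2.minEnclosingCircle(p.astype(np.float32)))
def rect(k,z): 
    p=onplane(c,k,z)[:,:2].astype(np.float32); return cv2.minAreaRect(p)
print('brick',rect(ct(170,203,205,248,20,40),30))
# boxes by colour + depth
hsv=cv2.cvtColor(c['color'],cv2.COLOR_BGR2HSV)
print(hsv[175,185],hsv[168,310],hsv[200,250],hsv[150,262],hsv[190,240])
for n,b in dict(two=(150,140,245,195),three=(255,138,365,195)).items():
    s=hsv[b[1]:b[3],b[0]:b[2]]
    m=((s[...,0]>=15)&(s[...,0]<35)&(s[...,2]>90)).astype(np.uint8)
    m=cv2.morphologyEx(m,cv2.MORPH_OPEN,np.ones((3,3)))
    cs,_=cv2.findContours(m,cv2.RETR_EXTERNAL,cv2.CHAIN_APPROX_NONE);k=max(cs,key=cv2.contourArea).reshape(-1,2)+b[:2]
    print(n,len(k),rect(k,16),rect(k,8))
    v=c['color'].copy(); cv2.drawContours(v,[k],-1,(0,0,255),1); cv2.imwrite(f'pics/b_{n}.png',cv2.resize(v[b[1]:b[3],b[0]:b[2]],None,fx=5,fy=5))
E
```

```text
cup [428.6 335.7] 11.2 20
tube [452.2  64.4] 21.9 45
short [ 461.5 -183.8] 36.9 74
tall [ 426.1 -327.7] 29.9 61
tuo 15 (array([464.94311491, -66.29606324]), np.float64(31.4597807648821)) ((465.1132507324219, -66.3371810913086), 32.88903045654297)
tuo 30 (array([463.01015441, -65.53557224]), np.float64(31.101812208222725)) ((463.1783752441406, -65.57621765136719), 32.51478576660156)
brick ((447.1837158203125, 182.28358459472656), (93.04009246826172, 51.90096664428711), 2.3476216793060303)
[ 17 124 208] [ 17 125 206] [ 14 169 167] [ 14 167 162] [ 13 167 162]
two 203 ((620.5261840820312, 159.30126953125), (98.03636169433594, 219.35646057128906), 10.693282127380371) ((622.5027465820312, 160.2654571533203), (98.63169860839844, 220.68865966796875), 10.693276405334473)
three 231 ((632.3245239257812, -172.7987518310547), (97.73656463623047, 265.5779113769531), 11.072587013244629) ((634.372802734375, -173.8514404296875), (98.33013153076172, 267.19085693359375), 11.072609901428223)
```

>>> carry_out(plan=[[85,[0,0,0],[0,0,-1.145]],[85,[0,0,0],[0,0,-1.145]],[85,[0,0,0],[0,0,-1.145]],[85,[0,0,0],[0,0,-1.145]],[85,[-17.7,-25.1,6.5],[0,0,0]],[85,[-17.7,-25.1,6.5],[0,0,0]],[85,[-17.7,-25.1,6.5],[0,0,0]],[85,[-17.7,-25.1,6.5],[0,0,0]],[85,[-17.7,-25.1,6.5],[0,0,0]],[85,[-17.7,-25.1,6.5],[0,0,0]],[85,[-17.7,-25.1,6.5],[0,0,0]],[85,[-17.7,-25.1,6.5],[0,0,0]],[85,[-17.7,-25.1,6.5],[0,0,0]],[85,[-17.7,-25.1,6.5],[0,0,0]],[85,[-17.7,-25.1,6.5],[0,0,0]],[85,[-17.7,-25.1,6.5],[0,0,0]],[85,[0,0,0],[0,0,0]],[85,[0,0,0],[0,0,0]]], grip_force=40)

```text
time_s: 1.65
eef_pos: [447.9, 182.0, 152.7]
ee_rot: [-0.001, -0.019, 1.0, -0.0]
force: [-1.0, 0.2, 0.1]
grip_width: 0.996
```

```bash
cat >> h.py <<'E'
def jaw(s): 
    y=rotq(s['ee_rot'])[:,1]; return np.degrees(np.arctan2(y[1],y[0]))
def go(x,y,z,a):
    s=ctrl.sense(); p=s['eef_pos']; a0=jaw(s); r=np.radians(a)
    d=np.array([x,y,z])-p
    print('t',round(s['time_s'],2),'pos',p.round(1),'jaw',a0.round(2),'F',s['force'].round(1),'g',round(s['grip_width']*85.4,1),'tilt',(rotq(s['ee_rot'])[:,2]*57.3).round(2))
    print(' turn units',((a-a0+180)%360-180)/-6,' then shift',np.round([-np.sin(r)*d[0]+np.cos(r)*d[1],np.cos(r)*d[0]+np.sin(r)*d[1],-d[2]],1))
E
python3 - <<'E'
from h import *
go(447,182,12,92.35)
s=ctrl.sense(); c=snap('wrist','w1'); c['T']=wristT(s,c); np.save('/tmp/w1.npy',c,allow_pickle=True)
E
```

```text
t 1.65 pos [447.9 182.  152.7] jaw 92.2 F [-1.   0.2  0.1] g 85.1 tilt [ -0.07  -0.   -57.3 ]
 turn units -0.02575164413733925  then shift [  0.9   0.  140.7]
```

View pics/w1.png

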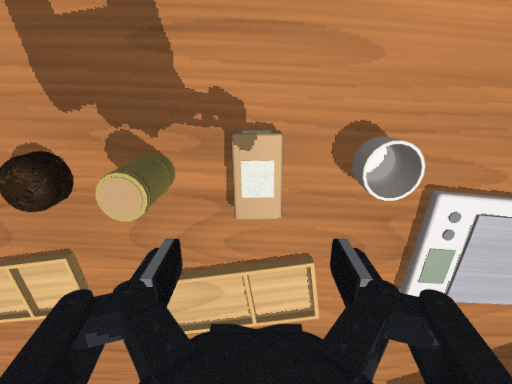

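Wrist view: brick at (257,176) between the jaws, cup rim (392,168), tube (123,197), tuo (35,181), box_two along the bottom with its divider at about (248,297). I refine the poses from this picture.

```bash
cat >> h.py <<'E'
def zmap(c,T):
    c['range_z']=cv2.medianBlur(c['range_z'],3); return cloud(c,T)
def comp(m,uv):
    n,l=cv2.connectedComponents(m.astype(np.uint8)); i=l[uv[1],uv[0]]
    assert i>0,'seed off'
    cs,_=cv2.findContours((l==i).astype(np.uint8),cv2.RETR_EXTERNAL,cv2.CHAIN_APPROX_NONE)
    return l==i,max(cs,key=cv2.contourArea).reshape(-1,2)
E
python3 - <<'E'
from h import *
c=np.load('/tmp/w1.npy',allow_pickle=True).item(); T=c['T']
P=zmap(c,T); Z=P[...,2]
for n,uv,lo,z in (('brick',(257,190),22,30),):
    m,k=comp((Z>lo)&(Z<z+9),uv); print(n,cv2.minAreaRect(onplane(c,k,z)[:,:2].astype(np.float32)),np.median(Z[m]))
for n,uv,lo,z in (('cup',(423,168),40,48),('tube',(120,197),77,85)):
    m,k=comp((Z>lo)&(Z<z+9),uv); print(n,circ(onplane(c,k,z)[:,:2]),np.median(Z[m]))
print('table',[Z[a,b].round(1) for b,a in ((300,180),(200,230),(330,230),(210,100))])
# fingertips: tool-frame points
Pt=cloud(c,c['tool_from_camera'])
for u,v in ((172,242),(165,250),(342,242),(348,250),(160,270),(178,245)): print((u,v),Pt[v,u].round(1))
q=Pt[235:300,130:185].reshape(-1,3); q=q[(q[:,2]<40)&(q[:,2]>-60)]; print(q.min(0),q.max(0))
E
```

```text
Traceback (most recent call last):
  File "h.py", line 15, in onplane
    T=c['cam_to_world'] if T is None else T
      ~^^^^^^^^^^^^^^^^
KeyError: 'cam_to_world'
```

```bash
sed -i "s/T=c\['cam_to_world'\] if T is None else T/T=c.get('T',c.get('cam_to_world'))/" h.py
cat > m1.py <<'E'
from h import *
c=np.load('/tmp/w1.npy',allow_pickle=True).item(); T=c['T']
Pt=cloud(c,c['tool_from_camera'])
P=zmap(c,T); Z=P[...,2]
for n,uv,lo,z in (('brick',(257,190),22,30),):
    m,k=comp((Z>lo)&(Z<z+9),uv); print(n,cv2.minAreaRect(onplane(c,k,z)[:,:2].astype(np.float32)),np.median(Z[m]))
for n,uv,lo,z in (('cup',(421,170),40,48),('tube',(120,197),77,85)):
    m,k=comp((Z>lo)&(Z<z+9),uv); print(n,circ(onplane(c,k,z)[:,:2]),np.median(Z[m]))
print('table',[Z[a,b].round(1) for b,a in ((300,180),(200,230),(330,230),(210,100))])
for u,v in ((172,242),(165,250),(342,242),(348,250),(160,270),(178,245)): print((u,v),Pt[v,u].round(1))
q=Pt[235:300,130:185].reshape(-1,3); q=q[(q[:,2]<40)&(q[:,2]>-60)]; print(q.min(0),q.max(0))
E
python3 m1.py
```

```text
brick ((444.8880310058594, 183.14060974121094), (94.8858871459961, 51.42887878417969), 2.942533016204834) 30.04200657533073
cup (array([427.24006689, 314.09634198]), np.float64(30.99816027337193)) 47.12058270423074
tube (array([448.95555293,  67.86866541]), np.float64(23.547769775504012)) 85.63121148694067
table [np.float64(0.2), np.float64(0.1), np.float64(-0.1), np.float64(-0.0)]
(172, 242) [ 11.1 -44.3 -20.3]
(165, 250) [ 11.2 -45.5 -28.2]
(342, 242) [ 11.6  45.1 -21.1]
(348, 250) [ 11.5  45.8 -28.7]
(160, 270) [ 11.2 -42.6 -44.2]
(178, 245) [  7.2 -42.4 -16.8]
[-11.11216932 -56.66891439 -59.99806032] [ 14.67354633 -40.75360839 -12.58506826]
```

```bash
python3 -c "
from h import *
go(444.9,183.1,9,92.9)"
```

```text
t 1.7 pos [447.4 182.9 153.1] jaw 92.28 F [-0.8 -0.4  0.1] g 85.3 tilt [-5.00e-02  0.00e+00 -5.73e+01]
 turn units -0.10280879473456632  then shift [  2.5   0.3 144.1]
```

>>> carry_out(plan=[[85,[2.4,0.3,24],[0,0,-0.1]],[85,[0,0,24],[0,0,0]],[85,[0,0,24],[0,0,0]],[85,[0,0,24],[0,0,0]],[85,[0,0,24],[0,0,0]],[85,[0,0,12],[0,0,0]],[85,[0,0,8],[0,0,0]],[85,[0,0,4],[0,0,0]],[60,[0,0,0],[0,0,0]],[40,[0,0,0],[0,0,0]],[40,[0,0,0],[0,0,0]],[40,[0,0,0],[0,0,0]],[40,[0,0,0],[0,0,0]],[40,[0,0,0],[0,0,0]],[40,[0,0,0],[0,0,0]],[40,[0,0,0],[0,0,0]]], grip_force=40)

```text
time_s: 3.03
eef_pos: [445.7, 183.5, 10.4]
ee_rot: [0.001, -0.026, 1.0, 0.0]
force: [-2.0, 1.4, 6.7]
grip_width: 0.6
```

```bash
python3 -c "
from h import *
go(600,160,170,10.8); c=snap('wrist','w2')
P=cloud(c,c['tool_from_camera'])
q=P[225:330,130:380].reshape(-1,3); q=q[(abs(abs(q[:,1])-33)<5)&(q[:,2]>-60)&(abs(q[:,0])<15)];print(np.percentile(q[:,2],[50,90,99,100]))"
```

```text
t 3.03 pos [445.7 183.5  10.4] jaw 92.94 F [-2.   1.4  6.7] g 51.2 tilt [ 1.10e-01  3.00e-02 -5.73e+01]
 turn units 13.690392056692055  then shift [ -51.9  147.1 -159.6]
[-42.59538221 -13.35858103  10.79954848  11.59543705]
```

View pics/w2.png

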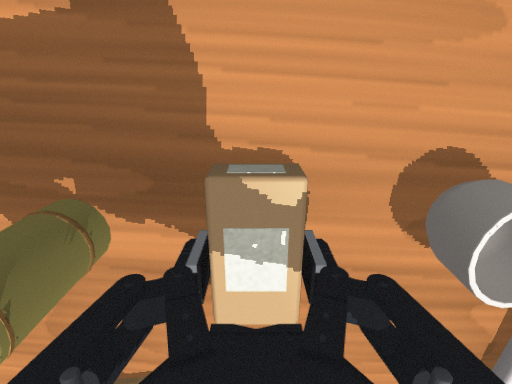

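>>> carry_out(plan=[[40,[0,0,-4],[0,0,0]],[40,[0,0,-10],[0,0,0]],[40,[0,0,-20],[0,0,0]],[40,[0,0,-30],[0,0,0]],[40,[0,0,-30],[0,0,0]],[40,[0,0,-30],[0,0,0.5]],[40,[0,0,-10],[0,0,1.1]],[40,[0,0,-8],[0,0,1.1]],[40,[0,0,-8],[0,0,1.1]],[40,[0,0,-8],[0,0,1.1]],[40,[0,0,-8],[0,0,1.1]],[40,[0,0,-8],[0,0,1.1]],[40,[0,0,-8],[0,0,1.1]],[40,[0,0,-8],[0,0,1.1]],[40,[0,0,-8],[0,0,1.1]],[40,[0,0,-8],[0,0,1.1]],[40,[0,0,-8],[0,0,1.1]],[40,[0,0,-6],[0,0,1.1]],[40,[0,0,0],[0,0,1.09]]])

```text
time_s: 4.67
eef_pos: [445.3, 183.2, 231.4]
ee_rot: [0.001, 0.683, 0.731, 0.001]
force: [0.6, -0.5, -0.9]
grip_width: 0.597
```

>>> carry_out(plan=[[40,[-8,10,0],[0,0,0]],[40,[-17.6,21,0],[0,0,0]],[40,[-17.6,21,0],[0,0,0]],[40,[-17.6,21,0],[0,0,0]],[40,[-17.6,21,0],[0,0,0]],[40,[-17.6,21,0],[0,0,0]],[40,[-17.6,21,0],[0,0,0]],[40,[-17.6,21,0],[0,0,0]],[40,[-9,10,0],[0,0,0]],[40,[0,0,0],[0,0,0]],[40,[0,0,0],[0,0,0]]])

```text
time_s: 5.58
eef_pos: [622.1, 54.7, 229.0]
ee_rot: [-0.0, 0.68, 0.733, -0.0]
force: [0.6, 0.3, -1.9]
grip_width: 0.594
```

```bash
python3 -c "
from h import *
s=ctrl.sense(); c=snap('wrist','w3'); c['T']=wristT(s,c); np.save('/tmp/w3.npy',c,allow_pickle=True)
go(630,118,15,10.8)"
```

```text
t 5.63 pos [621.7  55.4 229.2] jaw 4.29 F [ 0.4 -0.2 -0.6] g 51.2 tilt [-4.00e-02  1.00e-02 -5.73e+01]
 turn units -1.0843853616687038  then shift [ 59.9  19.9 214.2]
```

View pics/w3.png

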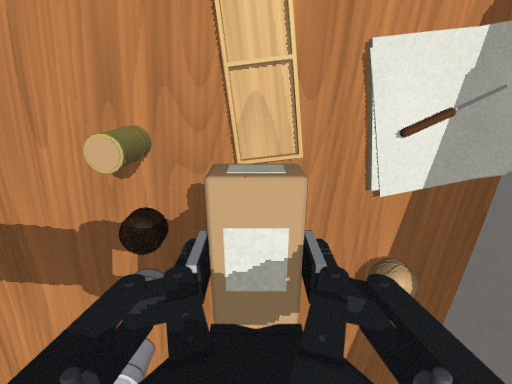

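```bash
cat > m3.py <<'E'
from h import *
c=np.load('/tmp/w3.npy',allow_pickle=True).item()
hsv=cv2.cvtColor(c['color'],cv2.COLOR_BGR2HSV); print(hsv[110,260],hsv[30,260],hsv[100,200],hsv[100,320])
m=((hsv[...,0]>=15)&(hsv[...,0]<30)&(hsv[...,2]>90)&(hsv[...,1]<190)).astype(np.uint8); m[163:]=0; m[:,:205]=0;m[:,320:]=0
m=cv2.morphologyEx(m,cv2.MORPH_CLOSE,np.ones((5,5)))
cs,_=cv2.findContours(m,cv2.RETR_EXTERNAL,cv2.CHAIN_APPROX_NONE);k=max(cs,key=cv2.contourArea).reshape(-1,2)
k=k[k[:,1]>1]
v=c['color'].copy(); cv2.drawContours(v,[k.reshape(-1,1,2)],-1,(0,0,255),1); cv2.imwrite('pics/m3.png',cv2.resize(v[0:190,190:340],None,fx=4,fy=3))
p=onplane(c,k,16)[:,:2]
for a in (10.0,):
    r=np.radians(10.8); R=np.array([[np.cos(r),-np.sin(r)],[np.sin(r),np.cos(r)]]); q=p@R
    lo,hi=q[:,0].min(),q[:,0].max(); print(q.min(0),q.max(0))
    for nm,sel,ax in (('L',(q[:,0]<np.median(q[:,0])-25)&(q[:,1]>q[:,1].min()+15),0),('R',(q[:,0]>lo+60)&(q[:,1]>q[:,1].min()+15),0),('E',(q[:,1]<q[:,1].min()+8),1)):
        s=q[sel]; o=s[:,1-ax]; f=np.polyfit(o,s[:,ax],1); g=abs(s[:,ax]-np.polyval(f,o))<2; f=np.polyfit(o[g],s[g,ax],1)
        print(nm,sel.sum(),g.sum(),'slope deg',np.degrees(np.arctan(f[0])),'at mid',np.polyval(f,o[g].mean()),'mid',o[g].mean(), 'rng',o.min(),o.max())
E
python3 m3.py
```

```text
[ 17 115 209] [ 18 115 224] [ 13 160 177] [ 13 158 184]
[591.02653165 -66.89890973] [685.40228564 130.1707529 ]
L 157 153 slope deg -0.2071888026275948 at mid 594.4821351264495 mid 43.91529662364097 rng -51.15464664863215 130.17075290273104
R 146 146 slope deg -0.012942051990211043 at mid 684.5920388109186 mid 37.96215075078454 rng -51.75692112166863 119.77600338779705
E 72 66 slope deg -1.4134230333705495 at mid -65.1928918130454 mid 640.3113608719458 rng 595.0712155932131 684.5062184666601
```

View pics/m3.png

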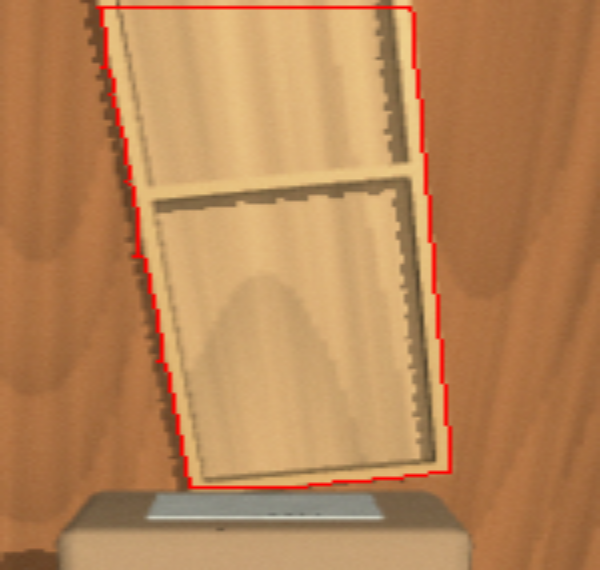

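```bash
python3 -c "
from h import *
go(628.5,118.4,30,10.9)"
```

```text
t 5.63 pos [621.7  55.4 229.2] jaw 4.29 F [ 0.4 -0.2 -0.6] g 51.2 tilt [-4.00e-02  1.00e-02 -5.73e+01]
 turn units -1.1010520283353742  then shift [ 60.5  18.6 199.2]
```

>>> carry_out(plan=[[40,[0,0,0],[0,0,-1.1]],[40,[15,4.6,10],[0,0,0]],[40,[15,4.7,25],[0,0,0]],[40,[15,4.7,25],[0,0,0]],[40,[15.5,4.6,25],[0,0,0]],[40,[0,0,25],[0,0,0]],[40,[0,0,25],[0,0,0]],[40,[0,0,25],[0,0,0]],[40,[0,0,20],[0,0,0]],[40,[0,0,10],[0,0,0]],[40,[0,0,6],[0,0,0]],[40,[0,0,0],[0,0,0]],[40,[0,0,0],[0,0,0]]])

```text
time_s: 6.72
eef_pos: [629.4, 118.7, 34.6]
ee_rot: [0.001, 0.637, 0.771, 0.001]
force: [-0.7, -0.4, -0.0]
grip_width: 0.596
```

```bash
python3 -c "
from h import *
c=snap('wrist','w4')
go(628.5,118.4,14.5,10.9)"
```

```text
t 6.77 pos [629.6 118.6  34.8] jaw 10.83 F [ 0.5 -0.3 -0.6] g 51.1 tilt [  0.14  -0.   -57.3 ]
 turn units -0.012472454639691932  then shift [ 0.  -1.1 20.3]
```

View pics/w4.png

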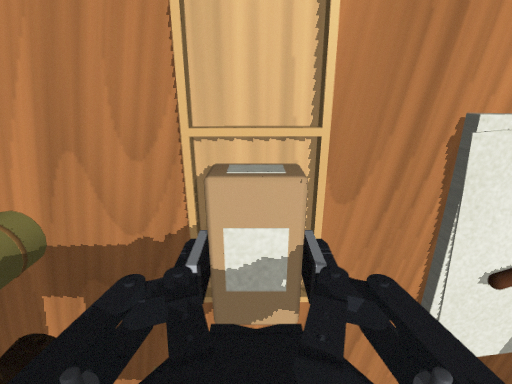

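>>> carry_out(plan=[[40,[0,-1,6],[0,0,0]],[40,[0,0,6],[0,0,0]],[40,[0,0,4],[0,0,0]],[40,[0,0,2],[0,0,0]],[40,[0,0,0.8],[0,0,0]],[40,[0,0,0.5],[0,0,0]],[40,[0,0,0],[0,0,0]],[40,[0,0,0],[0,0,0]]])

```text
time_s: 7.43
eef_pos: [627.8, 118.3, 15.4]
ee_rot: [-0.0, 0.637, 0.771, -0.0]
force: [-7.5, -1.0, 12.0]
grip_width: 0.596
```

>>> carry_out(plan=[[56,[0,0,0],[0,0,0]],[60,[0,0,0],[0,0,0]],[70,[0,0,0],[0,0,0]],[80,[0,0,0],[0,0,0]],[85,[0,0,0],[0,0,0]],[85,[0,0,-5],[0,0,0]],[85,[0,0,-15],[0,0,0]],[85,[0,0,-30],[0,0,0]],[85,[0,0,-35],[0,0,0]],[85,[0,0,-35],[0,0,0]],[85,[0,0,-15],[0,0,0]],[85,[0,0,0],[0,0,0]]])

```text
time_s: 8.43
eef_pos: [629.6, 118.4, 154.0]
ee_rot: [0.003, 0.637, 0.771, 0.003]
force: [0.3, -0.4, -0.2]
grip_width: 0.995
```

```bash
python3 -c "
from h import *
s=ctrl.sense(); c=snap('wrist','w5'); c['T']=wristT(s,c); np.save('/tmp/w5.npy',c,allow_pickle=True)
P=zmap(c,c['T']);Z=P[...,2]
m,k=comp((Z>28)&(Z<45),(257,190)); print(cv2.minAreaRect(onplane(c,k,35)[:,:2].astype(np.float32)),np.median(Z[m]))
go(427.2,314.1,140,10.9)"
```

```text
((627.1633911132812, 119.00066375732422), (51.41851043701172, 94.08402252197266), 10.774650573730469) 34.991937844745166
t 8.48 pos [628.6 118.3 151. ] jaw 10.8 F [ 0.4  0.6 -0.6] g 85.2 tilt [  0.22  -0.   -57.3 ]
 turn units -0.01633238403785242  then shift [ 230.3 -160.8   11. ]
```

View pics/w5.png

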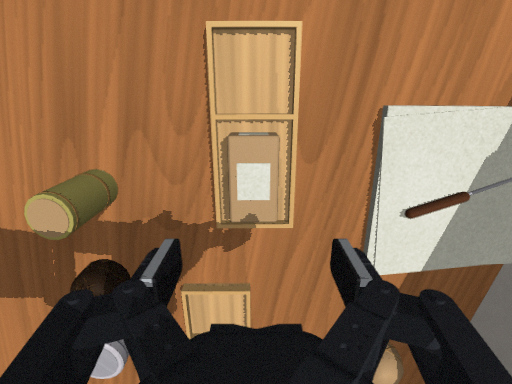

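>>> carry_out(plan=[[85,[12,-8,0],[0,0,0]],[85,[25.6,-18,0],[0,0,0]],[85,[25.6,-18,0],[0,0,0]],[85,[25.6,-18,0],[0,0,0]],[85,[25.6,-18,0],[0,0,0]],[85,[25.6,-18,0],[0,0,0]],[85,[25.6,-18,0],[0,0,0]],[85,[25.6,-18,0],[0,0,0]],[85,[25.6,-18,0],[0,0,0]],[85,[13,-9,0],[0,0,0]],[85,[0,0,0],[0,0,0]],[85,[0,0,0],[0,0,0]]])

```text
time_s: 9.48
eef_pos: [426.2, 313.9, 148.0]
ee_rot: [-0.0, 0.637, 0.771, -0.001]
force: [-0.3, 0.3, 0.1]
grip_width: 0.997
```

```bash
python3 -c "
from h import *
s=ctrl.sense(); c=snap('wrist','w6'); c['T']=wristT(s,c); np.save('/tmp/w6.npy',c,allow_pickle=True)
P=zmap(c,c['T']);Z=P[...,2]
m=(Z>41)&(Z<57)&(np.hypot(P[...,0]-427,P[...,1]-314)<40)
cs,_=cv2.findContours(m.astype(np.uint8),cv2.RETR_EXTERNAL,cv2.CHAIN_APPROX_NONE);k=max(cs,key=cv2.contourArea).reshape(-1,2)
q,R=circ(onplane(c,k,48)[:,:2]);print(q,R)
go(q[0],q[1],10,10.9)"
```

```text
[427.42462868 316.87564198] 30.409350161430392
t 9.53 pos [426.8 313.4 148.2] jaw 10.81 F [ 0.3  0.2 -0.4] g 85.1 tilt [-6.00e-02 -5.00e-02 -5.73e+01]
 turn units -0.015588741654648667  then shift [  3.3   1.2 138.2]
```

View pics/w6.png

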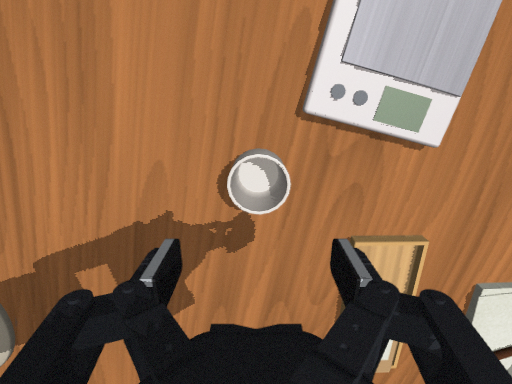

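>>> carry_out(plan=[[85,[2,1,20],[0,0,0]],[85,[0,0,28],[0,0,0]],[85,[0,0,28],[0,0,0]],[85,[0,0,28],[0,0,0]],[85,[0,0,18],[0,0,0]],[85,[0,0,10],[0,0,0]],[85,[0,0,5],[0,0,0]],[80,[0,0,1],[0,0,0]],[72,[0,0,0],[0,0,0]],[66,[0,0,0],[0,0,0]],[60,[0,0,0],[0,0,0]],[50,[0,0,0],[0,0,0]],[50,[0,0,0],[0,0,0]],[50,[0,0,0],[0,0,0]],[50,[0,0,0],[0,0,0]]], grip_force=30)

```text
time_s: 10.78
eef_pos: [428.1, 316.2, 12.4]
ee_rot: [0.001, 0.637, 0.771, 0.001]
force: [-0.6, -2.2, 5.2]
grip_width: 0.723
```

```bash
python3 -c "
from h import *
c=snap('wrist','w7')
go(608.7,221.5,120,10.9)"
```

```text
t 10.83 pos [428.1 316.2  12.4] jaw 10.81 F [-0.7 -1.7  4.7] g 62.0 tilt [ 1.30e-01  4.00e-02 -5.73e+01]
 turn units -0.015824999635100312  then shift [-127.2  159.4 -107.6]
```

View pics/w7.png

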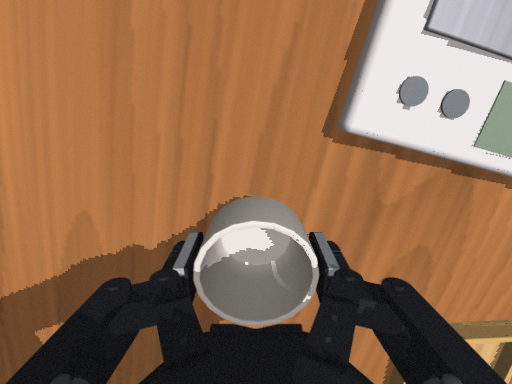

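>>> carry_out(plan=[[50,[0,0,-3],[0,0,0]],[50,[0,0,-10],[0,0,0]],[50,[0,0,-20],[0,0,0]],[50,[0,0,-25],[0,0,0]],[50,[0,0,-20],[0,0,0]],[50,[-9,11.4,-10],[0,0,0]],[50,[-18,22.6,0],[0,0,0]],[50,[-18,22.6,0],[0,0,0]],[50,[-18,22.6,0],[0,0,0]],[50,[-18,22.6,0],[0,0,0]],[50,[-18,22.6,0],[0,0,0]],[50,[-18,22.6,0],[0,0,0]],[50,[-10,12.5,0],[0,0,0]],[50,[0,0,10],[0,0,0]],[50,[0,0,20],[0,0,0]],[50,[0,0,20],[0,0,0]],[50,[0,0,10],[0,0,0]],[50,[0,0,0],[0,0,0]],[50,[0,0,0],[0,0,0]]])

```text
time_s: 12.42
eef_pos: [607.5, 221.5, 39.5]
ee_rot: [-0.0, 0.637, 0.771, -0.0]
force: [-0.0, 1.0, -0.3]
grip_width: 0.723
```

```bash
python3 -c "
from h import *
c=snap('wrist','w8')
go(608.7,221.5,17,10.9)"
```

```text
t 12.47 pos [608.1 221.6  40.2] jaw 10.82 F [-0.2  0.2 -0.2] g 61.5 tilt [ 8.00e-02  2.00e-02 -5.73e+01]
 turn units -0.012879576614646263  then shift [-0.2  0.6 23.2]
```

View pics/w8.png

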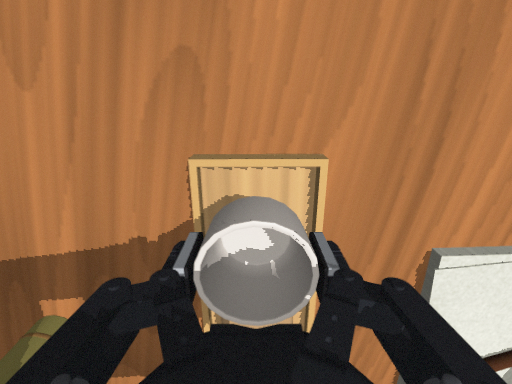

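>>> carry_out(plan=[[50,[0,0.5,8],[0,0,0]],[50,[0,0,7],[0,0,0]],[50,[0,0,4],[0,0,0]],[50,[0,0,2],[0,0,0]],[50,[0,0,1],[0,0,0]],[50,[0,0,0.5],[0,0,0]],[50,[0,0,0],[0,0,0]],[50,[0,0,0],[0,0,0]]])

```text
time_s: 13.13
eef_pos: [608.2, 221.3, 17.5]
ee_rot: [0.0, 0.637, 0.771, -0.0]
force: [-4.2, -1.6, 7.8]
grip_width: 0.726
```

>>> carry_out(plan=[[66,[0,0,0],[0,0,0]],[70,[0,0,0],[0,0,0]],[76,[0,0,0],[0,0,0]],[82,[0,0,0],[0,0,0]],[85,[0,0,0],[0,0,0]],[85,[0,0,-5],[0,0,0]],[85,[0,0,-15],[0,0,0]],[85,[0,0,-30],[0,0,0]],[85,[0,0,-35],[0,0,0]],[85,[0,0,-35],[0,0,0]],[85,[0,0,-12],[0,0,0]],[85,[0,0,0],[0,0,0]]])

```text
time_s: 14.13
eef_pos: [609.7, 221.6, 152.7]
ee_rot: [0.002, 0.637, 0.771, 0.003]
force: [0.3, 1.3, 0.1]
grip_width: 0.994
```

```bash
python3 -c "
from h import *
c=snap('wrist','w9')
go(464,-66,150,10.9)"
```

```text
t 14.18 pos [608.7 221.4 149.8] jaw 10.8 F [-0.2 -0.1 -0.6] g 85.0 tilt [ 1.60e-01  2.00e-02 -5.73e+01]
 turn units -0.016180684592536448  then shift [-2.548e+02 -1.965e+02 -2.000e-01]
```

View pics/w9.png

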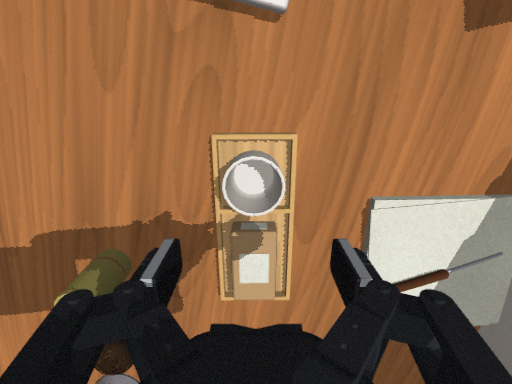

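>>> carry_out(plan=[[85,[-15,-1,-5],[0,0,0]],[85,[-34,-3.6,-6],[0,0,0]],[85,[-34,-3.6,-6],[0,0,0]],[85,[-34,-3.6,-6],[0,0,0]],[85,[-34,-3.6,-6],[0,0,0]],[85,[-34,-3.6,-6],[0,0,0]],[85,[-34,-3.6,-6],[0,0,0]],[85,[-34,-3.6,-6],[0,0,0]],[85,[-34,-3.6,-6],[0,0,0]],[85,[-34,-3.6,-6],[0,0,0]],[85,[-34,-3.6,-6],[0,0,0]],[85,[-34,-3.6,-6],[0,0,0]],[85,[-34,-3.6,-6],[0,0,0]],[85,[-34,-3.6,-6],[0,0,0]],[85,[-30,-3.4,-3],[0,0,0]],[85,[0,0,0],[0,0,0]],[85,[0,0,0],[0,0,0]]])

```text
time_s: 15.6
eef_pos: [648.2, -269.0, 232.1]
ee_rot: [-0.002, 0.639, 0.77, -0.0]
force: [0.7, 1.0, 0.1]
grip_width: 0.993
```

```bash
python3 -c "
from h import *
s=ctrl.sense(); c=snap('wrist','w10'); c['T']=wristT(s,c); np.save('/tmp/w10.npy',c,allow_pickle=True)
go(464,-66,150,10.9)"
```

```text
t 15.65 pos [ 648.5 -267.4  232.6] jaw 10.74 F [0.1 0.  0.1] g 84.9 tilt [ -0.15   0.1  -57.3 ]
 turn units -0.02744056909327715  then shift [ 232.7 -143.1   82.6]
```

View pics/w10.png

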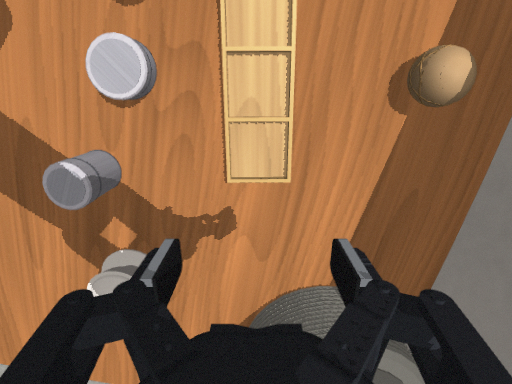

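```bash
cat > m10.py <<'E'
from h import *
c=np.load('/tmp/w10.npy',allow_pickle=True).item(); print(c['T'][:3,3])
P=zmap(c,c['T']);Z=P[...,2]
m,k=comp((Z>70)&(Z<87),(65,190)); print('tall',circ(onplane(c,k,78)[:,:2]))
m,k=comp((Z>27)&(Z<43),(115,65)); print('short',circ(onplane(c,k,34)[:,:2]))
hsv=cv2.cvtColor(c['color'],cv2.COLOR_BGR2HSV)
m=((hsv[...,0]>=15)&(hsv[...,0]<30)&(hsv[...,2]>90)&(hsv[...,1]<190)).astype(np.uint8); m[200:]=0; m[:,:205]=0;m[:,320:]=0
m=cv2.morphologyEx(m,cv2.MORPH_CLOSE,np.ones((5,5)))
cs,_=cv2.findContours(m,cv2.RETR_EXTERNAL,cv2.CHAIN_APPROX_NONE);k=max(cs,key=cv2.contourArea).reshape(-1,2)
k=k[k[:,1]>3]
p=onplane(c,k,16)[:,:2]
r=np.radians(11); R=np.array([[np.cos(r),-np.sin(r)],[np.sin(r),np.cos(r)]]); q=p@R
lo=q[:,0].min(); print(q.min(0),q.max(0))
for nm,sel,ax in (('L',(q[:,0]<lo+15)&(q[:,1]>q[:,1].min()+15),0),('R',(q[:,0]>lo+75)&(q[:,1]>q[:,1].min()+15),0),('E',(q[:,1]<q[:,1].min()+6),1)):
    s=q[sel]; o=s[:,1-ax]; f=np.polyfit(o,s[:,ax],1); g=abs(s[:,ax]-np.polyval(f,o))<2; f=np.polyfit(o[g],s[g,ax],1)
    print(nm,sel.sum(),g.sum(),'slope',np.degrees(np.arctan(f[0])),'mid',np.polyval(f,o[g].mean()),o[g].mean())
# divider pixels by eye
print('div',onplane(c,[(260,48),(260,119)],16)[:,:2]@R)
E
python3 m10.py
```

```text
[ 632.73197117 -187.32142859  374.8970467 ]
tall (array([ 428.22848116, -327.38748916]), np.float64(31.316810635304186))
short (array([ 461.81974613, -183.0464715 ]), np.float64(37.532426119562054))
[ 541.85272162 -419.91990232] [ 633.7193103  -199.40569032]
L 169 169 slope -0.07235934184892095 mid 542.8367808807704 -296.38036494546026
R 168 168 slope 0.11556363557802188 mid 632.8406015159433 -296.327130518465
E 71 66 slope -0.3513812131071741 mid -419.6029487777468 587.8418985734468
div [[ 590.30025803 -247.43396832]
 [ 590.12342541 -332.54163697]]
```

```bash
python3 -c "
from h import *
for n,h in (('w2',26),('w7',31)):
    c=np.load('/tmp/%s.npy'%n,allow_pickle=True).item(); P=cloud(c,c['tool_from_camera'])
    for v in (231,233,235,238,242): print(n,v,[P[v,u].round(0).tolist() for u in (180,186,192,198,203,314,320,326)])
go(463.5,-66,130,11)
"
```

```text
w2 231 [[1.0, -49.0, 11.0], [1.0, -45.0, 10.0], [2.0, -41.0, 9.0], [1.0, -38.0, 10.0], [11.0, -30.0, -8.0], [1.0, 38.0, 10.0], [1.0, 42.0, 11.0], [1.0, 46.0, 11.0]]
w2 233 [[0.0, -49.0, 10.0], [-1.0, -46.0, 11.0], [-0.0, -41.0, 10.0], [11.0, -32.0, -11.0], [12.0, -29.0, -12.0], [-0.0, 38.0, 10.0], [-1.0, 42.0, 11.0], [-0.0, 46.0, 10.0]]
w2 235 [[-2.0, -50.0, 10.0], [-2.0, -45.0, 10.0], [-2.0, -42.0, 10.0], [11.0, -32.0, -13.0], [11.0, -29.0, -13.0], [11.0, 32.0, -13.0], [-2.0, 42.0, 10.0], [-1.0, 45.0, 10.0]]
w2 238 [[-4.0, -50.0, 10.0], [-5.0, -46.0, 12.0], [-5.0, -42.0, 11.0], [11.0, -31.0, -16.0], [11.0, -29.0, -16.0], [12.0, 31.0, -17.0], [-4.0, 42.0, 11.0], [-4.0, 46.0, 10.0]]
w2 242 [[-7.0, -50.0, 11.0], [-7.0, -46.0, 10.0], [7.0, -36.0, -13.0], [11.0, -30.0, -21.0], [12.0, -28.0, -21.0], [11.0, 31.0, -20.0], [7.0, 36.0, -13.0], [-7.0, 46.0, 11.0]]
w7 231 [[-1.0, -51.0, 14.0], [-0.0, -46.0, 12.0], [-1.0, -42.0, 13.0], [-0.0, -38.0, 12.0], [-0.0, -35.0, 12.0], [-0.0, 38.0, 12.0], [-1.0, 42.0, 13.0], [-1.0, 46.0, 13.0]]
w7 233 [[-1.0, -50.0, 12.0], [-2.0, -46.0, 13.0], [11.0, -36.0, -11.0], [11.0, -33.0, -12.0], [-2.0, -35.0, 12.0], [11.0, 32.0, -11.0], [11.0, 36.0, -11.0], [-2.0, 46.0, 13.0]]
w7 235 [[-4.0, -51.0, 13.0], [-3.0, -46.0, 12.0], [11.0, -36.0, -13.0], [11.0, -32.0, -13.0], [-4.0, -35.0, 13.0], [11.0, 32.0, -13.0], [11.0, 35.0, -13.0], [-4.0, 46.0, 13.0]]
w7 238 [[-5.0, -51.0, 12.0], [-5.0, -46.0, 11.0], [10.0, -35.0, -15.0], [11.0, -32.0, -16.0], [-5.0, -35.0, 12.0], [11.0, 31.0, -17.0], [11.0, 34.0, -17.0], [-6.0, 46.0, 12.0]]
w7 242 [[7.0, -43.0, -13.0], [10.0, -37.0, -20.0], [11.0, -34.0, -20.0], [9.0, -32.0, -17.0], [17.0, -26.0, -31.0], [10.0, 30.0, -20.0], [11.0, 33.0, -21.0], [11.0, 37.0, -21.0]]
t 15.65 pos [ 648.5 -267.4  232.6] jaw 10.74 F [0.1 0.  0.1] g 84.9 tilt [ -0.15   0.1  -57.3 ]
 turn units -0.044107235759942874  then shift [ 233.  -143.2  102.6]
```

>>> carry_out(plan=[[85,[12,-7,0],[0,0,0]],[85,[26,-16,8],[0,0,0]],[85,[26,-16,11],[0,0,0]],[85,[26,-16,11],[0,0,0]],[85,[26,-16,11],[0,0,0]],[85,[26,-16,11],[0,0,0]],[85,[26,-16,11],[0,0,0]],[85,[26,-16,11],[0,0,0]],[85,[26,-16,11],[0,0,0]],[85,[13,-8,10],[0,0,0]],[85,[0,0,5],[0,0,0]],[85,[0,0,0],[0,0,0]],[85,[0,0,0],[0,0,0]]])

```text
time_s: 16.73
eef_pos: [465.6, -64.8, 134.6]
ee_rot: [0.0, 0.637, 0.771, 0.0]
force: [-0.2, 0.8, 0.7]
grip_width: 0.999
```

```bash
python3 -c "
from h import *
s=ctrl.sense(); c=snap('wrist','w11'); c['T']=wristT(s,c)
P=zmap(c,c['T']);Z=P[...,2]
m=(Z>20)&(Z<60)&(np.hypot(P[...,0]-463,P[...,1]+66)<45)
for z0 in (20,26,30):
    w=(Z>z0)&m; q=P[w]; print(z0,cv2.minEnclosingCircle(q[:,:2].astype(np.float32)),((q.max(0)+q.min(0))/2).round(1),(q.max(0)-q.min(0)).round(1))
go(464,-66,4,11)"
```

```text
20 ((461.3526916503906, -64.53355407714844), 32.15888595581055) [461.1 -63.1  34.1] [63.2 60.6 28.2]
26 ((461.37994384765625, -64.603759765625), 32.15864562988281) [461.1 -63.2  37.1] [63.2 60.6 22.2]
30 ((461.3109130859375, -64.5064697265625), 31.672819137573242) [461.4 -63.2  39.1] [62.7 60.5 18.3]
t 16.78 pos [465.8 -65.1 134.8] jaw 10.8 F [ 0.4 -1.1  1. ] g 84.9 tilt [ 5.00e-02 -2.00e-02 -5.73e+01]
 turn units -0.03355598439512164  then shift [ -0.5  -2.  130.8]
```

View pics/w11.png

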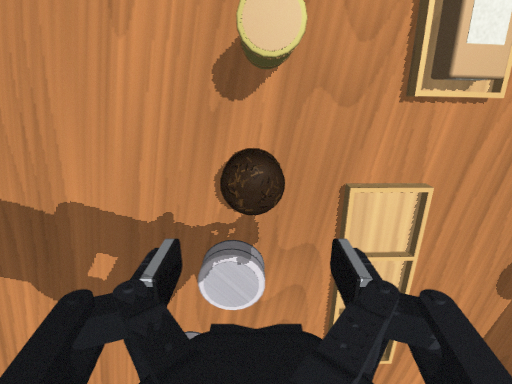

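>>> carry_out(plan=[[85,[0.8,-4.2,20],[0,0,0]],[85,[0,0,27],[0,0,0]],[85,[0,0,27],[0,0,0]],[85,[0,0,26],[0,0,0]],[85,[0,0,16],[0,0,0]],[85,[0,0,9],[0,0,0]],[85,[0,0,4],[0,0,0]],[80,[0,0,2],[0,0,0]],[74,[0,0,0],[0,0,0]],[68,[0,0,0],[0,0,0]],[62,[0,0,0],[0,0,0]],[54,[0,0,0],[0,0,0]],[54,[0,0,0],[0,0,0]],[54,[0,0,0],[0,0,0]],[54,[0,0,0],[0,0,0]]], grip_force=35)

```text
time_s: 18.03
eef_pos: [461.5, -64.9, 4.8]
ee_rot: [0.001, 0.637, 0.771, 0.0]
force: [-2.7, 0.2, 6.4]
grip_width: 0.734
```

```bash
python3 -c "
from h import *
c=snap('wrist','w12')
go(616.2,-89,90,11)"
```

```text
t 18.08 pos [461.5 -64.9   4.8] jaw 10.81 F [-2.3 -0.3  8.8] g 63.1 tilt [ 1.10e-01 -5.00e-02 -5.73e+01]
 turn units -0.03245256946061659  then shift [-53.2 147.3 -85.2]
```

View pics/w12.png

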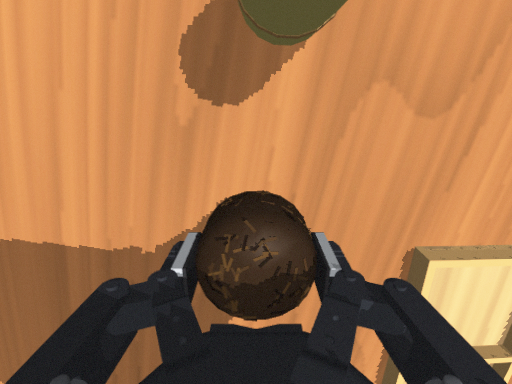

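>>> carry_out(plan=[[54,[0,0,-3],[0,0,0]],[54,[0,0,-8],[0,0,0]],[54,[0,0,-16],[0,0,0]],[54,[0,0,-22],[0,0,0]],[54,[0,0,-20],[0,0,0]],[54,[-4.2,12.3,-10],[0,0,0]],[54,[-7,20,0],[0,0,0]],[54,[-9,25,0],[0,0,0]],[54,[-9,25,0],[0,0,0]],[54,[-9,25,0],[0,0,0]],[54,[-9,25,0],[0,0,0]],[54,[-6,15,0],[0,0,0]],[54,[0,0,10],[0,0,0]],[54,[0,0,20],[0,0,0]],[54,[0,0,15],[0,0,0]],[54,[0,0,8],[0,0,0]],[54,[0,0,0],[0,0,0]],[54,[0,0,0],[0,0,0]]])

```text
time_s: 19.58
eef_pos: [615.3, -89.2, 29.9]
ee_rot: [-0.0, 0.637, 0.771, -0.0]
force: [0.0, 0.2, 0.4]
grip_width: 0.732
```

```bash
python3 -c "
from h import *
c=snap('wrist','w13')
go(616.2,-89,9.5,11)"
```

```text
t 19.63 pos [615.7 -89.4  30.5] jaw 10.8 F [ 0.2 -0.  -1.1] g 62.6 tilt [ 7.00e-02 -2.00e-02 -5.73e+01]
 turn units -0.033563635158330385  then shift [ 0.3  0.5 21. ]
```

View pics/w13.png

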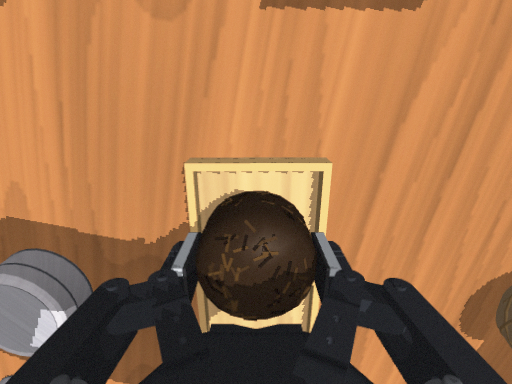

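>>> carry_out(plan=[[54,[0,0.5,8],[0,0,0]],[54,[0,0,6],[0,0,0]],[54,[0,0,3],[0,0,0]],[54,[0,0,2],[0,0,0]],[54,[0,0,1],[0,0,0]],[54,[0,0,0.5],[0,0,0]],[54,[0,0,0],[0,0,0]],[54,[0,0,0],[0,0,0]]])

```text
time_s: 20.3
eef_pos: [616.0, -89.2, 9.9]
ee_rot: [0.0, 0.637, 0.771, -0.0]
force: [-5.2, 0.1, 7.3]
grip_width: 0.734
```

>>> carry_out(plan=[[68,[0,0,0],[0,0,0]],[72,[0,0,0],[0,0,0]],[78,[0,0,0],[0,0,0]],[82,[0,0,0],[0,0,0]],[85,[0,0,0],[0,0,0]],[85,[0,0,-5],[0,0,0]],[85,[0,0,-15],[0,0,0]],[85,[0,0,-30],[0,0,0]],[85,[0,0,-35],[0,0,0]],[85,[0,0,-35],[0,0,0]],[85,[0,0,-20],[0,0,0]],[85,[0,0,0],[0,0,0]]])

```text
time_s: 21.3
eef_pos: [617.9, -89.8, 154.7]
ee_rot: [0.004, 0.637, 0.771, 0.002]
force: [-0.8, 0.2, 1.4]
grip_width: 0.995
```

```bash
python3 -c "
from h import *
c=snap('wrist','w14')
go(428,-327.4,170,11)"
```

```text
t 21.35 pos [616.9 -89.4 151.6] jaw 10.81 F [-0.7 -0.  -0.3] g 84.7 tilt [  0.26  -0.09 -57.3 ]
 turn units -0.03222403630423306  then shift [-197.6 -230.9  -18.4]
```

View pics/w14.png

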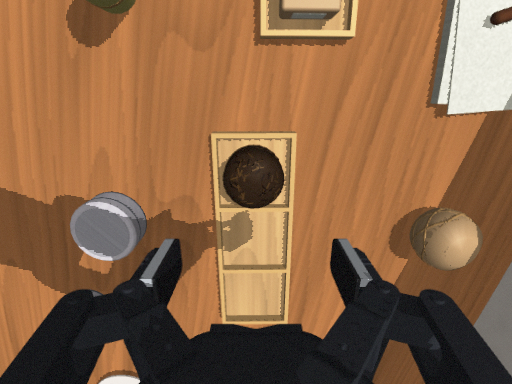

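>>> carry_out(plan=[[85,[-9.6,-11.9,-4],[0,0,0]],[85,[-19.8,-23,-4],[0,0,0]],[85,[-19.8,-23,-4],[0,0,0]],[85,[-19.8,-23,-4],[0,0,0]],[85,[-19.8,-23,-2],[0,0,0]],[85,[-19.8,-23,0],[0,0,0]],[85,[-19.8,-23,0],[0,0,0]],[85,[-19.8,-23,0],[0,0,0]],[85,[-19.8,-23,0],[0,0,0]],[85,[-19.8,-23,0],[0,0,0]],[85,[-9.6,-12,0],[0,0,0]],[85,[0,0,0],[0,0,0]],[85,[0,0,0],[0,0,0]]])

```text
time_s: 22.43
eef_pos: [425.2, -326.4, 166.1]
ee_rot: [-0.001, 0.638, 0.77, 0.0]
force: [0.1, 0.9, 0.4]
grip_width: 0.993
```

```bash
python3 -c "
from h import *
s=ctrl.sense(); c=snap('wrist','w15'); c['T']=wristT(s,c)
P=zmap(c,c['T']);Z=P[...,2]
m=(Z>70)&(Z<87)&(np.hypot(P[...,0]-428,P[...,1]+327)<45)
cs,_=cv2.findContours(m.astype(np.uint8),cv2.RETR_EXTERNAL,cv2.CHAIN_APPROX_NONE);k=max(cs,key=cv2.contourArea).reshape(-1,2)
q,R=circ(onplane(c,k,78)[:,:2]);print(q,R)
go(q[0],q[1],20,11)"
```

```text
[ 424.37177507 -327.98020539] 30.4098182178923
t 22.48 pos [ 425.8 -325.9  166.3] jaw 10.77 F [-0.3  0.6 -0.1] g 85.1 tilt [-5.00e-02  8.00e-02 -5.73e+01]
 turn units -0.038293473756430295  then shift [ -1.8  -1.8 146.3]
```

View pics/w15.png

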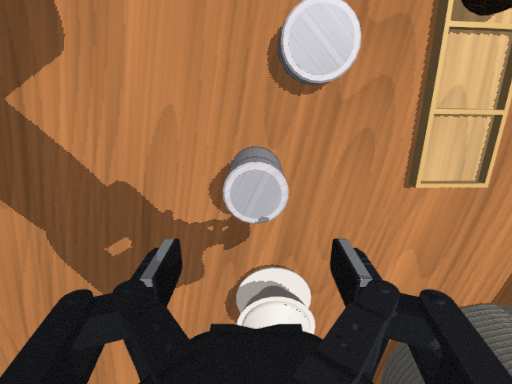

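>>> carry_out(plan=[[85,[-1.8,-1.2,20],[0,0,0]],[85,[0,0,28],[0,0,0]],[85,[0,0,30],[0,0,0]],[85,[0,0,28],[0,0,0]],[85,[0,0,20],[0,0,0]],[85,[0,0,12],[0,0,0]],[85,[0,0,6],[0,0,0]],[80,[0,0,2],[0,0,0]],[72,[0,0,0],[0,0,0]],[66,[0,0,0],[0,0,0]],[60,[0,0,0],[0,0,0]],[50,[0,0,0],[0,0,0]],[50,[0,0,0],[0,0,0]],[50,[0,0,0],[0,0,0]],[50,[0,0,0],[0,0,0]]], grip_force=35)

```text
time_s: 23.73
eef_pos: [425.9, -328.6, 22.2]
ee_rot: [0.001, 0.637, 0.771, -0.0]
force: [-0.3, 2.9, 7.2]
grip_width: 0.714
```

```bash
python3 -c "
from h import *
c=snap('wrist','w16')
go(648.6,-255.8,110,11)"
```

```text
t 23.78 pos [ 425.9 -328.7   22.2] jaw 10.81 F [0.8 2.2 6.6] g 61.2 tilt [  0.08  -0.08 -57.3 ]
 turn units -0.03228956468103661  then shift [ 29.  232.6 -87.8]
```

View pics/w16.png

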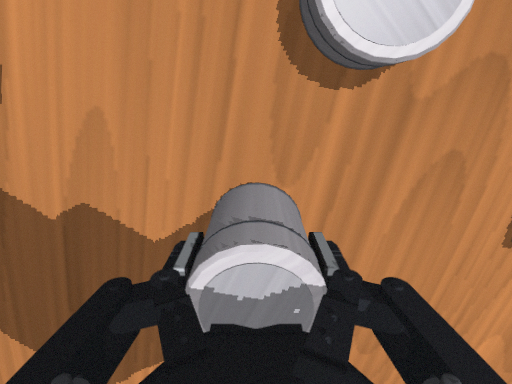

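>>> carry_out(plan=[[50,[0,0,-3],[0,0,0]],[50,[0,0,-8],[0,0,0]],[50,[0,0,-16],[0,0,0]],[50,[0,0,-22],[0,0,0]],[50,[0,0,-20],[0,0,0]],[50,[1.4,12,-8],[0,0,0]],[50,[2.8,22,0],[0,0,0]],[50,[3.2,26,0],[0,0,0]],[50,[3.2,26,0],[0,0,0]],[50,[3.2,26,0],[0,0,0]],[50,[3.2,26,0],[0,0,0]],[50,[3.2,26,0],[0,0,0]],[50,[3.2,26,0],[0,0,0]],[50,[2.8,24,0],[0,0,0]],[50,[2,18,0],[0,0,0]],[50,[0,0,10],[0,0,0]],[50,[0,0,20],[0,0,0]],[50,[0,0,15],[0,0,0]],[50,[0,0,8],[0,0,0]],[50,[0,0,0],[0,0,0]]])

```text
time_s: 25.45
eef_pos: [646.5, -256.9, 42.9]
ee_rot: [-0.002, 0.638, 0.77, -0.0]
force: [-0.7, -0.4, -2.2]
grip_width: 0.718
```

```bash
python3 -c "
from h import *
c=snap('wrist','w17')
go(648.6,-255.8,27,11)"
```

```text
t 25.5 pos [ 647.3 -257.3   44.6] jaw 10.77 F [-0.1  0.8 -1. ] g 60.9 tilt [-8.00e-02  4.00e-02 -5.73e+01]
 turn units -0.037972491979208677  then shift [ 1.2  1.6 17.6]
```

View pics/w17.png

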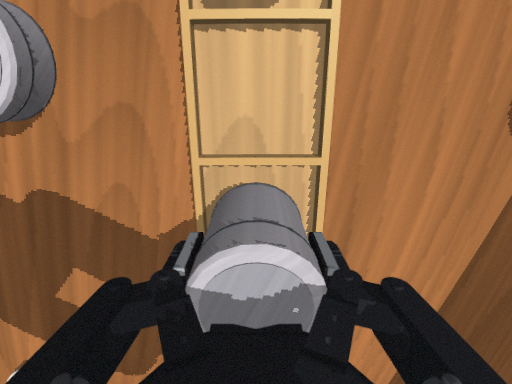

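Contact is expected at about z = 27.

>>> carry_out(plan=[[50,[1.2,1.6,5],[0,0,0]],[50,[0,0,5],[0,0,0]],[50,[0,0,3],[0,0,0]],[50,[0,0,2],[0,0,0]],[50,[0,0,1],[0,0,0]],[50,[0,0,0.5],[0,0,0]],[50,[0,0,0],[0,0,0]],[50,[0,0,0],[0,0,0]]])

```text
time_s: 26.17
eef_pos: [649.4, -255.8, 28.7]
ee_rot: [0.0, 0.637, 0.77, 0.0]
force: [0.0, -0.4, -1.9]
grip_width: 0.718
```

>>> carry_out(plan=[[50,[0,0,0.7],[0,0,0]],[50,[0,0,0.6],[0,0,0]],[50,[0,0,0.5],[0,0,0]],[50,[0,0,0],[0,0,0]],[50,[0,0,0],[0,0,0]]])

```text
time_s: 26.58
eef_pos: [649.4, -255.7, 27.3]
ee_rot: [0.0, 0.637, 0.771, -0.0]
force: [-3.0, 1.8, 3.7]
grip_width: 0.713
```

>>> carry_out(plan=[[64,[0,0,0],[0,0,0]],[68,[0,0,0],[0,0,0]],[74,[0,0,0],[0,0,0]],[80,[0,0,0],[0,0,0]],[85,[0,0,0],[0,0,0]],[85,[0,0,-5],[0,0,0]],[85,[0,0,-15],[0,0,0]],[85,[0,0,-30],[0,0,0]],[85,[0,0,-35],[0,0,0]],[85,[0,0,-35],[0,0,0]],[85,[0,0,-25],[0,0,0]],[85,[0,0,0],[0,0,0]]])

```text
time_s: 27.58
eef_pos: [651.0, -256.7, 179.0]
ee_rot: [0.005, 0.637, 0.771, 0.001]
force: [1.1, -0.7, 0.4]
grip_width: 0.996
```

```bash
python3 -c "
from h import *
c=snap('wrist','w18')
go(449,67,180,11)"
```

```text
t 27.63 pos [ 650.3 -256.2  175.5] jaw 10.8 F [ 0.5 -0.4 -0.1] g 84.8 tilt [  0.31  -0.19 -57.3 ]
 turn units -0.032568490706301155  then shift [ 355.7 -135.9   -4.5]
```

View pics/w18.png

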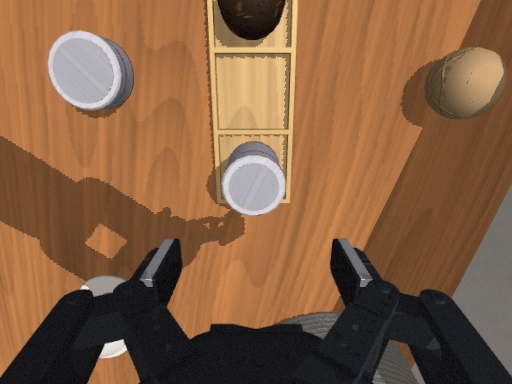

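>>> carry_out(plan=[[85,[14,-5.5,-2],[0,0,0]],[85,[29.6,-11.3,0],[0,0,0]],[85,[29.6,-11.3,0],[0,0,0]],[85,[29.6,-11.3,0],[0,0,0]],[85,[29.6,-11.3,0],[0,0,0]],[85,[29.6,-11.3,0],[0,0,0]],[85,[29.6,-11.3,0],[0,0,0]],[85,[29.6,-11.3,0],[0,0,0]],[85,[29.6,-11.3,0],[0,0,0]],[85,[29.6,-11.3,0],[0,0,0]],[85,[29.6,-11.3,0],[0,0,0]],[85,[29.6,-11.3,0],[0,0,0]],[85,[16,-6,0],[0,0,0]],[85,[0,0,0],[0,0,0]],[85,[0,0,0],[0,0,0]]])

```text
time_s: 28.88
eef_pos: [448.9, 68.5, 173.3]
ee_rot: [-0.0, 0.637, 0.771, -0.0]
force: [-0.3, -0.2, 0.7]
grip_width: 0.995
```

```bash
python3 -c "
from h import *
s=ctrl.sense(); c=snap('wrist','w19'); c['T']=wristT(s,c)
P=zmap(c,c['T']);Z=P[...,2]
m=(Z>78)&(Z<95)&(np.hypot(P[...,0]-449,P[...,1]-67)<35)
cs,_=cv2.findContours(m.astype(np.uint8),cv2.RETR_EXTERNAL,cv2.CHAIN_APPROX_NONE);k=max(cs,key=cv2.contourArea).reshape(-1,2)
q,R=circ(onplane(c,k,85)[:,:2]);print(q,R)
go(q[0],q[1],28,11)"
```

```text
[449.93560735  67.29709217] 22.738971232901466
t 28.93 pos [449.4  67.8 173.4] jaw 10.81 F [ 0.3 -0.2 -0.5] g 85.0 tilt [-2.00e-02 -1.00e-02 -5.73e+01]
 turn units -0.0309728819537393  then shift [ -0.6   0.4 145.4]
```

View pics/w19.png

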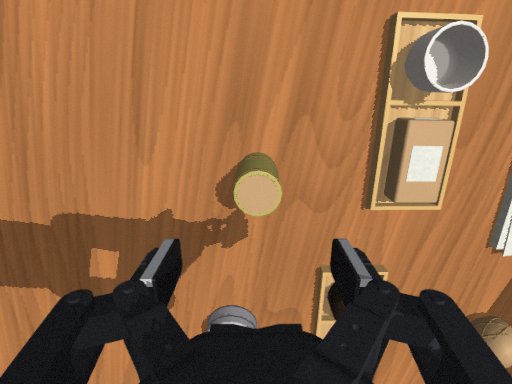

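>>> carry_out(plan=[[85,[-0.6,0.4,20],[0,0,0]],[85,[0,0,28],[0,0,0]],[85,[0,0,30],[0,0,0]],[85,[0,0,28],[0,0,0]],[85,[0,0,20],[0,0,0]],[80,[0,0,12],[0,0,0]],[72,[0,0,6],[0,0,0]],[64,[0,0,1],[0,0,0]],[56,[0,0,0],[0,0,0]],[50,[0,0,0],[0,0,0]],[44,[0,0,0],[0,0,0]],[36,[0,0,0],[0,0,0]],[36,[0,0,0],[0,0,0]],[36,[0,0,0],[0,0,0]],[36,[0,0,0],[0,0,0]],[36,[0,0,0],[0,0,0]]], grip_force=35)

```text
time_s: 30.27
eef_pos: [450.5, 67.4, 29.6]
ee_rot: [0.001, 0.637, 0.771, 0.0]
force: [-1.3, -1.2, 6.7]
grip_width: 0.529
```

```bash
python3 -c "
from h import *
c=snap('wrist','w20')
go(632.4,-172.4,150,11)"
```

```text
t 30.32 pos [450.5  67.4  29.6] jaw 10.81 F [ 0.1 -1.1  7.6] g 45.5 tilt [ 1.20e-01 -3.00e-02 -5.73e+01]
 turn units -0.03155220924806201  then shift [-270.1  132.8 -120.4]
```

View pics/w20.png

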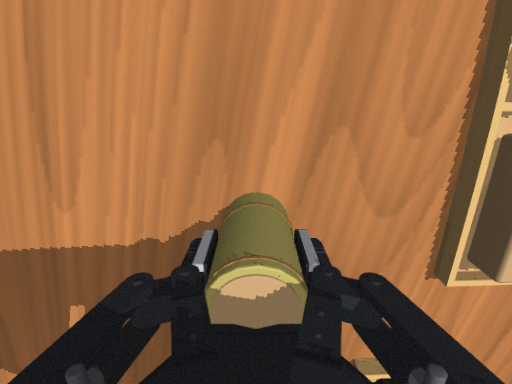

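>>> carry_out(plan=[[36,[0,0,-3],[0,0,0]],[36,[0,0,-8],[0,0,0]],[36,[0,0,-18],[0,0,0]],[36,[0,0,-28],[0,0,0]],[36,[0,0,-30],[0,0,0]],[36,[0,0,-24],[0,0,0]],[36,[-12,6,-10],[0,0,0]],[36,[-22,11,0],[0,0,0]],[36,[-27,13.3,0],[0,0,0]],[36,[-27,13.3,0],[0,0,0]],[36,[-27,13.3,0],[0,0,0]],[36,[-27,13.3,0],[0,0,0]],[36,[-27,13.3,0],[0,0,0]],[36,[-27,13.3,0],[0,0,0]],[36,[-27,13.3,0],[0,0,0]],[36,[-25,12,0],[0,0,0]],[36,[-22,10.7,0],[0,0,0]],[36,[0,0,0],[0,0,0]],[36,[0,0,0],[0,0,0]]])

```text
time_s: 31.9
eef_pos: [630.7, -173.3, 149.6]
ee_rot: [-0.0, 0.638, 0.77, -0.0]
force: [-0.3, -0.1, -1.4]
grip_width: 0.531
```

```bash
python3 -c "
from h import *
c=snap('wrist','w21')
go(632.4,-172.4,50,11)"
```

```text
t 31.95 pos [ 630.5 -172.4  149.7] jaw 10.79 F [-0.4  0.8 -0.3] g 45.2 tilt [-4.00e-02  3.00e-02 -5.73e+01]
 turn units -0.03509180310166471  then shift [-0.3  1.9 99.7]
```

View pics/w21.png

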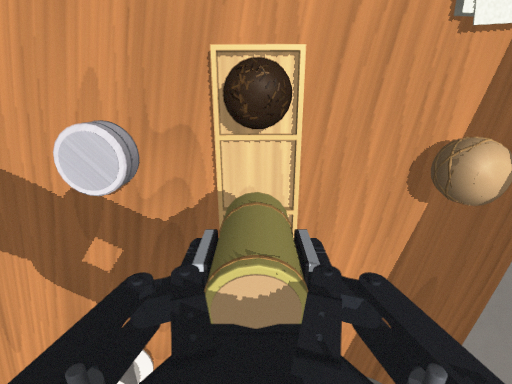

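>>> carry_out(plan=[[36,[0,1.5,12],[0,0,0]],[36,[0,0,22],[0,0,0]],[36,[0,0,25],[0,0,0]],[36,[0,0,22],[0,0,0]],[36,[0,0,14],[0,0,0]],[36,[0,0,8],[0,0,0]],[36,[0,0,5],[0,0,0]],[36,[0,0,3],[0,0,0]],[36,[0,0,1],[0,0,0]],[36,[0,0,0.8],[0,0,0]],[36,[0,0,0],[0,0,0]],[36,[0,0,0],[0,0,0]]])

```text
time_s: 32.95
eef_pos: [632.5, -172.6, 37.5]
ee_rot: [0.001, 0.637, 0.771, 0.0]
force: [-0.3, 0.8, -1.8]
grip_width: 0.531
```

>>> carry_out(plan=[[36,[0,0,1],[0,0,0]],[36,[0,0,0.8],[0,0,0]],[36,[0,0,0.6],[0,0,0]],[36,[0,0,0.5],[0,0,0]],[36,[0,0,0],[0,0,0]],[36,[0,0,0],[0,0,0]]])

```text
time_s: 33.45
eef_pos: [632.3, -172.5, 34.6]
ee_rot: [0.0, 0.637, 0.771, -0.0]
force: [-3.7, 0.5, 5.5]
grip_width: 0.527
```

Contact made. Release and withdraw.

>>> carry_out(plan=[[48,[0,0,0],[0,0,0]],[54,[0,0,0],[0,0,0]],[62,[0,0,0],[0,0,0]],[72,[0,0,0],[0,0,0]],[82,[0,0,0],[0,0,0]],[85,[0,0,-3],[0,0,0]],[85,[0,0,-10],[0,0,0]],[85,[0,0,-25],[0,0,0]],[85,[0,0,-35],[0,0,0]],[85,[0,0,-35],[0,0,0]],[85,[0,0,-35],[0,0,0]],[85,[0,-20,-20],[0,0,0]],[85,[0,-35,0],[0,0,0]],[85,[0,-35,0],[0,0,0]],[85,[0,-35,0],[0,0,0]],[85,[0,-35,0],[0,0,0]],[85,[0,-35,0],[0,0,0]],[85,[0,-20,0],[0,0,0]],[85,[0,0,0],[0,0,0]]])

```text
time_s: 35.03
eef_pos: [418.5, -213.1, 198.2]
ee_rot: [0.0, 0.638, 0.77, -0.0]
force: [-0.4, -0.0, 0.8]
grip_width: 0.994
```

```bash
python3 - <<'E'
from h import *
s=ctrl.sense();print(s['time_s'],s['eef_pos'],s['force'])
c=snap('top','t2'); P=zmap(c,c['cam_to_world']);Z=P[...,2]
snap('side','s2')
for n,xy,h in (('brick',(628.5,118.4),35),('cup',(608.7,221.5),53),('tuo',(616.2,-89),52),('tin',(648.6,-255.8),83),('tube',(632.4,-172.4),90),('short',(461.5,-183),34)):
    d=np.hypot(P[...,0]-xy[0],P[...,1]-xy[1])<20; m=d&(Z>h-6)&(Z<h+6); q=P[m]
    print(n,h,m.sum(),np.median(q,0).round(1) if m.sum() else '')
E
```

```text
35.0333 [ 418.53316995 -213.14519034  198.20793584] [-0.40796281 -0.02719561  0.80978026]
brick 35 147 [629.5 118.8  34.5]
cup 53 0 
tuo 52 147 [615.3 -89.6  50.3]
tin 83 152 [ 648.7 -255.7   82.7]
tube 90 159 [ 633.  -173.5   89.7]
short 34 76 [ 468.6 -175.4   33.7]
```

View pics/t2.png

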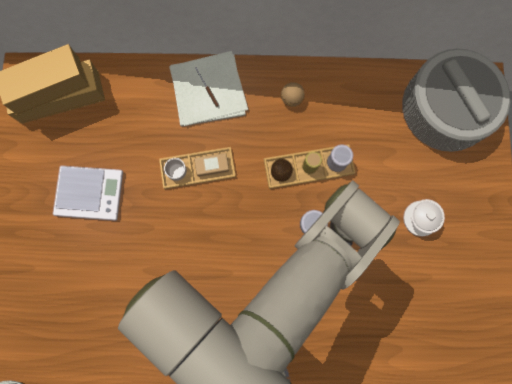

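View pics/s2.png

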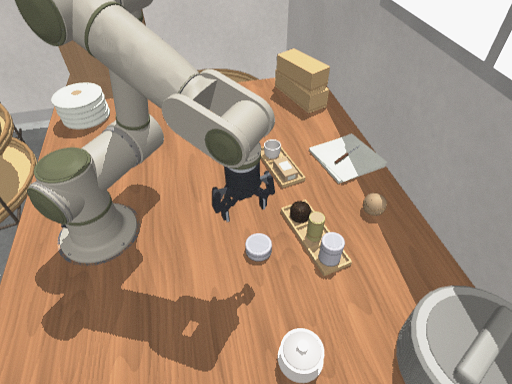

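Everything sits in its compartment: brick at (211,164), cup (175,169), tuo (282,169), tube (313,162), tin (340,156). The top heights match for brick, tin and tube. The cup check returned no points because it sampled inside the hollow bowl, so I check the rim before handing in.

```bash
python3 - <<'E'
from h import *
c=np.load('/tmp/t2.npy',allow_pickle=True).item(); P=cloud(c,c['cam_to_world'])
d=np.hypot(P[...,0]-608.7,P[...,1]-221.5); q=P[(d<38)&(P[...,2]>46)&(P[...,2]<60)]
print(len(q),np.median(q[:,2]),circ(q[:,:2]))
hi=[np.median(q[np.abs(np.arctan2(np.sin(t-a),np.cos(t-a)))<.79][:,2]).round(1) for t in [np.arctan2(q[:,1]-221.5,q[:,0]-608.7)] for a in (0,1.57,3.14,-1.57)]; print(hi)
print(ctrl.finish_job())
E
```

```text
96 51.578632796319084 (array([609.47420597, 219.83766079]), np.float64(28.911985107998547))
[np.float64(51.7), np.float64(51.5), np.float64(52.4), np.float64(51.2)]
the job is handed in; nothing more can be done
None
```

Both gift boxes are made up and the job is handed in, after about 35 s of the 131 s allowed. I placed the pieces in the order asked.

- **Two-compartment box:** the brick lies flat in the long compartment and the cup stands in the square one.
- **Three-compartment box:** the dome of tea is in the +y compartment, the tube in the middle and the tall tin in the -y one.

I lowered each piece until the wrist felt contact (about 4–12 N) before opening the fingers. I never touched the short tin, the scale or the lidded bowl, and in the last pictures they stand where they were.

**Last checks, from the top camera:**
- The tops of the brick, tin and tube were at 34.5, 82.7 and 89.7 mm, against 35, 83 and 90 mm expected. All three were within about 1.5 mm of their compartment centres.
- The dome's median height was 50.3 mm. Its peak should be 52 mm, so this fits its rounded top.
- The cup's rim was level to about 1 mm at roughly 51.6 mm (53 expected). It is about 2 mm off its compartment centre, within camera error.

**Checks that failed or disagreed:**
- My first cup check found nothing because it sampled inside the hollow bowl. I repeated it on the rim.
- The short tin's last reading was offset, at (469, -175) mm against (462, -183) mm before. The arm hid most of it, and the side picture shows it in place.

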